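# Rake out the analyser's ejection bay and stand the rake in its cup

## Robot

A 6-joint arm with a two-finger parallel gripper is mounted at the origin on the work surface. World frame = base frame: x ahead of the robot, y to its left, z up, the work surface at z = 0. Lengths are in mm, angles in rad, forces in N, time in s.
With the tool pointing down it reaches from about 300 to 875 mm from the base axis. Payload 6.4 kg.
Tool frame: the origin (TCP) lies between the finger pads; the fingertips stand 19 mm ahead of it and the grasp point (between the pads) is the TCP; z points along the fingers, y is the line along which they close (so a half turn about z gives the same grasp; the last joint's range is limited). The gripper opens to 88 mm and grips with 3 to 60 N. Pads are 18 mm wide; open, the fingers measure 123 mm over their backs; the gripper's body (75 mm by 187 mm) begins 45 mm behind the grasp point.
Start: joints at [1.084, 0.181, 1.607, -0, 1.354, -0.206], TCP at [159.334, 552.498, 257.714] pointing down, gripper open.
Joint ranges: [-2.99, 2.99], [-0.89, 2.07], [0.3, 2.58], [-1.14, 4.28], [0, 2.63], [-3.12, 3.12]. Speed limits (rad/s): [2.57, 2.57, 3.01, 3.14, 3.14, 3.14].

## Interface

Orientations are given as a unit quaternion [x, y, z, w].
In Python, from plant import * gives the robot as it stands. The module is installed in compiled form; this text tells all that it offers.
- The arm moves only by the tool apply_moves, never from a script. Its argument "rows" is a list of rows, each an object of numbers: "gripper": the finger opening in mm, from 0 to 88.1; "dx", "dy", "dz": the shift along the tool's x, y, z in mm; "wx", "wy", "wz": the turn, a rotation vector about the tool's x, y, z in degrees. A call has 1 to 10 rows; each row is the pose to reach, as a shift and turn from the pose commanded when the call began, along the tool's axes at that moment; what a row does not reach only later rows make up. A row lasts 1/8 s, in which the tool goes at most 62.5 mm and 10.7 degrees, less where a joint would pass 70% of its speed; a pose out of reach is approached as far as the arm can. A call with a gripper value outside its range is refused whole. The fingers move at their own pace and stop on an object; "grip_force" is the grip in N (left out, the last holds). Time passes only in rows, so rows that repeat a pose let the fingers close. It gives the time, the measured TCP pose, the force, the opening and the grip force at its end, in the units of the state.
- state(): the state, without advancing time (a new reading comes with each control period).
- capture(name): name is "scene" or "top"; returns (picture, depth): 384x512x3 uint8, blue, green, red; 384x512 float32, mm along the optical axis (not along the pixel's ray), 0 where there is no reading.
- camera_info(name): a dict with "camera_matrix" (3x3 intrinsics, pixels), "origin" and "attitude" of the camera in the world. Camera axes: x right, y up, looking along -z (the intrinsics and any distortion apply to the point x, -y, -z); pixel columns grow to the right and rows downward; lengths in mm; the calibration is good to about 2 mm. A picture is of the moment at which its call begins. camera_info takes no time and is no camera call.
- finish_job(): hands the job in; it is judged then, once.
Trained networks look in the newest picture that a camera, given by its name, has taken for a name from the list of things; names that differ only in an ending like _2 or _b are one class to them, and where a whole thing is asked for, a point or a joint stands for the part that bears it (a point fixed in the world has none). Each returns a list of dicts, best first, with "p" (0 to 1); they miss things now and then, are a little off and sometimes report something else, mostly with a low value. They report only what shows in the picture. A call takes as long as a camera call. They do not tell look-alikes from the thing itself.
- search_frame(target, camera): "location" ([x, y, z] in mm, in the coordinates of the camera as it stood for that picture, good to about 4 mm: the middle of the surface that is visible of it).
- masks_of(target, camera): "region" (384x512 bool, what is visible of it).
The state is a dict: "t": time; "q": joint angles; "joint_vel": joint speeds; "effort": joint torques, N m; "ee_pos": TCP position; "orientation": TCP orientation; "contact_force": force on the tool from outside, world axes, zero at the start; "moment": the same for the moment, N m; "grip_width": opening from 0.0 (shut) to 1.0 (fully open); "finger_force": force on a finger pad.
Only numpy, scipy, OpenCV 4.12 (cv2) and the standard library are available. Lean on these libraries where they do the work, as an engineer would, in place of code of your own. Each camera call takes 0.05 s, during which the arm holds its last target. There are 200 camera calls.

## Task

Rake all five spent caps and cartridges out from under the analyser's clear hood, over the edge of the deck and into its drop tray, using the rake and never touching them with the fingers. Then stand the rake upright in the holder cup, knob down on the cup's floor and blade up: to reach under the hood it must be held near the knob, so lay it down and take it again nearer the blade, and do not drop it. Leave the bottle, the jar and the slide box where they are.

Things in the scene. Friction and masses are not known exactly. Their poses are not given: they have to be found in the camera images.
- analyser: blue bench analyser, fixed, with ejection bay, clear hood and drop tray. Origin on the bench below the middle of the deck's front edge; +x level into the bay, +z up. Blue body from x = 190 mm on, 300 mm wide (y), 245 mm high. The hood is 5 mm thick, covers x 70 to 190, y -65 to 65 mm, underside 85 mm above the deck, nothing below it at the sides but the lips
- bay_edge (a point): middle of the front edge of the grey deck, on its top, 45 mm above the bench; axes as the analyser's. Deck: x 0 to 190 mm, y -65 to 65 mm. A lip along each side, 18 mm high, leaves a lane 112 mm wide. The spent pieces lie at x 60 to 142 mm
- tray_floor (a point): centre of the inner floor of the steel drop tray fixed in front of the deck, right below its edge; axes as the analyser's. Tray 125 mm along x (from -126 to -1 mm in the analyser's frame), 150 mm along y, 32 mm high, walls 4 mm, floor 4 mm thick, open above
- rake: small hand rake, 70 g, 229 mm long. Origin at its middle, at bench level when it lies on blade edge and knob; +x along the tool to the blade, +z up when lying. Aluminium rod 12 x 12 mm, its centre line rising from z = 15 mm at x = -105 mm to z = 30 mm at x = 105 mm
- rake_knob (a point): centre of the rake's black ball knob, 30 mm in diameter, at x = -105 mm, z = 15 mm of the rake; axes as the rake's
- rake_blade (a point): middle of the lower edge of the rake's white blade, at x = 105 mm of the rake; axes as the rake's. Blade 8 mm thick (x), 92 mm wide (y), 36 mm high (z)
- cup: round upright steel holder cup, fixed to the bench, 105 mm high, 56 mm outside and 48 mm inside diameter, inner floor 6 mm above the bench; origin at the centre of its underside
- cup_floor (a point): centre of the cup's inner floor, 6 mm above the bench
- wash_bottle: bystander: blue plastic bottle, 56 mm in diameter, 130 mm tall; origin at the centre of its underside
- jar: bystander: amber glass jar, 52 mm in diameter, 55 mm tall; origin at the centre of its underside
- slide_box: bystander: grey slide box 50 x 85 x 30 mm; origin at the centre of its underside
- piece0: spent round white vial cap, 24 mm in diameter, 14 mm tall, standing on the analyser's deck; origin at the centre of its underside
- piece1: spent round white vial cap, 24 mm in diameter, 14 mm tall, standing on the analyser's deck; origin at the centre of its underside
- piece2: spent round white vial cap, 24 mm in diameter, 14 mm tall, standing on the analyser's deck; origin at the centre of its underside
- piece3: spent white sample cartridge, a block 24 x 18 x 16 mm (x, y, z), on the analyser's deck; origin at the centre of its underside
- piece4: spent white sample cartridge, a block 24 x 18 x 16 mm (x, y, z), on the analyser's deck; origin at the centre of its underside
There are look-alikes about, which are no part of the job. Leave any green look-alike of the piece4 alone. What is shaped like the piece3 but blue is not meant.

How it is judged (in metres and radians):
On the way:
1. all five pieces are in the drop tray (x of piece0 in the frame of tray_floor between -0.0625 and 0.0625 m and y of piece0 in the frame of tray_floor between -0.075 and 0.075 m and z of each of piece0, piece1, piece2, piece3, piece4 in the frame of tray_floor below 0.045 m and x of piece1 in the frame of tray_floor between -0.0625 and 0.0625 m and y of piece1 in the frame of tray_floor between -0.075 and 0.075 m and x of piece2 in the frame of tray_floor between -0.0625 and 0.0625 m and y of piece2 in the frame of tray_floor between -0.075 and 0.075 m and x of piece3 in the frame of tray_floor between -0.0625 and 0.0625 m and y of piece3 in the frame of tray_floor between -0.075 and 0.075 m and x of piece4 in the frame of tray_floor between -0.0625 and 0.0625 m and y of piece4 in the frame of tray_floor between -0.075 and 0.075 m), for 0.2 s.
At the end, for the whole second after the job is handed in: All five pieces inside the drop tray (origins under 45 mm above its floor); the rake stands in the cup, knob centre under 30 mm above the cup's floor and within 24 mm of its axis, the rake's x axis (to the blade) up within 0.5 rad; all at rest (under 0.03 m/s) (all of step 1 and z of rake_knob in the frame of cup_floor below 0.03 m and horizontal distance between rake_knob and cup_floor below 0.024 m and angle between rake's own x axis and vertical below 0.5 rad and linear speed of each of rake, piece0, piece1, piece2, piece3, piece4 below 0.03 m/s); the robot touches nothing.
It fails at once if the fingers touch a piece (over 0.5 N) (contact force between the fingers and piece0 above 0.5 N or contact force between the fingers and piece1 above 0.5 N or contact force between the fingers and piece2 above 0.5 N or contact force between the fingers and piece3 above 0.5 N or contact force between the fingers and piece4 above 0.5 N).
It fails at once if the rake is dropped: it moves faster than 0.6 m/s while the fingers do not touch it (contact force between the fingers and rake below 0.05 N and linear speed of rake above 0.6 m/s).
It fails at once if the bottle, the jar or the slide box is moved by more than 30 mm (distance of any of wash_bottle, jar, slide_box from where it was at the start of the episode above 0.03 m).
It also fails if it takes over 64 s, if anything falls off the work surface, if the arm or the gripper's body presses on something with over 40 N, if the wrist force passes 120 N, or if a joint passes its speed limit or range.

## Working session

There is one attempt and no reset: what is moved stays moved. The work goes in short steps, Python scripts to look and compute and a tool call to move; the robot and the scene stay as the last step left them, time stands still between calls to the robot, and variables do not carry over. Pictures are saved under pics/ and viewed, at most 10 in all, crops included, and the job is handed in when it is done.

Besides the shell and the picture viewer there is one more tool, called after "Request:" as name(argument=value, ...), one argument or row to a line, values as JSON. apply_moves: Moves the arm, as the interface text tells. Its arguments: {"type":"object","properties":{"rows":{"type":"array","items":{"type":"object","properties":{"gripper":{"type":"number"},"dx":{"type":"number"},"dy":{"type":"number"},"dz":{"type":"number"},"wx":{"type":"number"},"wy":{"type":"number"},"wz":{"type":"number"}}}},"grip_force":{"type":"number"}},"required":["rows"]}

```bash
mkdir -p pics
cat > h.py <<'E'
from plant import *
import numpy as np, cv2
from scipy.spatial.transform import Rotation as R
def cam(n):
    i=camera_info(n); a=np.array(i["attitude"],float)
    Rm=R.from_quat(a).as_matrix() if a.size==4 else a.reshape(3,3)
    return np.array(i["camera_matrix"]),np.array(i["origin"]),Rm,i
def c2w(n,p):
    K,o,Rm,_=cam(n); return o+Rm@np.array(p)
def depth_pts(n,d):
    K,o,Rm,_=cam(n); v,u=np.mgrid[:d.shape[0],:d.shape[1]]
    P=np.stack([(u-K[0,2])/K[0,0]*d,-(v-K[1,2])/K[1,1]*d,-d],-1)
    return P@Rm.T+o
def proj(n,w):
    K,o,Rm,_=cam(n); c=(np.atleast_2d(w)-o)@Rm
    return np.stack([K[0,2]+K[0,0]*c[:,0]/-c[:,2],K[1,2]-K[1,1]*c[:,1]/-c[:,2]],-1)
E
python3 - <<'E'
from h import *
for n in("scene","top"):
    print(camera_info(n))
    im,d=capture(n); cv2.imwrite(f"pics/{n}0.png",im); np.save(n+"0.npy",d)
    for t in["analyser","rake","rake_knob","rake_blade","cup","wash_bottle","jar","slide_box","piece0","piece3"]:
        print(n,t,[(c2w(n,r["location"]).round().tolist(),proj(n,c2w(n,r["location"]))[0].round().tolist(),round(r["p"],2)) for r in search_frame(t,n)])
print(state())
E
```

```text
{'camera_matrix': array([[364.1977479 ,   0.        , 255.55115087],
       [  0.        , 364.1977479 , 192.03458352],
       [  0.        ,   0.        ,   1.        ]]), 'origin': array([1004.78938493,   49.69087526,  655.30114447]), 'attitude': array([0.19372931, 0.25900221, 0.76601161, 0.5555295 ])}
scene analyser [([565.0, 255.0, 136.0], [444.0, 214.0], 0.7), ([469.0, -175.0, 25.0], [232.0, 161.0], 0.34)]
scene rake [([474.0, -175.0, 30.0], [232.0, 161.0], 0.89), ([560.0, 253.0, 135.0], [443.0, 212.0], 0.72)]
scene rake_knob [([469.0, -172.0, 23.0], [233.0, 162.0], 0.63)]
scene rake_blade [([473.0, -173.0, 26.0], [232.0, 162.0], 0.86)]
scene cup []
scene wash_bottle [([646.0, -259.0, 77.0], [160.0, 196.0], 0.91), ([434.0, 130.0, 56.0], [369.0, 173.0], 0.16)]
scene jar [([430.0, 130.0, 60.0], [370.0, 171.0], 0.66)]
scene slide_box [([644.0, -256.0, 80.0], [162.0, 195.0], 0.68), ([790.0, -65.0, 32.0], [228.0, 301.0], 0.58)]
scene piece0 [([568.0, 193.0, 56.0], [393.0, 231.0], 0.63), ([412.0, 49.0, 13.0], [331.0, 170.0], 0.63), ([653.0, 147.0, 11.0], [357.0, 272.0], 0.42)]
scene p
[... 1228 characters left out ...]

{'t': 1.1, 'q': array([ 1.08368892e+00,  1.80819560e-01,  1.60700018e+00,  1.64749126e-05,
        1.35383139e+00, -2.06298234e-01]), 'joint_vel': array([ 0.00045041,  0.00067419,  0.00161549,  0.00170849, -0.00093248,
       -0.00019468]), 'effort': array([ 1.23858510e-03, -4.33852100e+01, -3.42180061e+01,  7.02398177e-02,
        3.10763041e-02, -3.44019315e-05]), 'ee_pos': array([159.3315912 , 552.48912348, 257.70336289]), 'orientation': array([ 1.39945486e-01,  9.90159209e-01, -2.47647946e-05, -1.75006437e-05]), 'contact_force': array([ 0.14778487, -0.25219489,  0.30676946]), 'moment': array([ 0.037852  , -0.01280313, -0.01647406]), 'finger_force': 0.0, 'grip_width': 0.9982009436795445}
```

Run:
```python
from h import *
a=cv2.imread("pics/scene0.png");b=cv2.imread("pics/top0.png")
cv2.imwrite("pics/s1.png",cv2.resize(a,(800,600)));cv2.imwrite("pics/t1.png",cv2.resize(b,(800,600)))
```

```text
(no output)
```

View pics/s1.png

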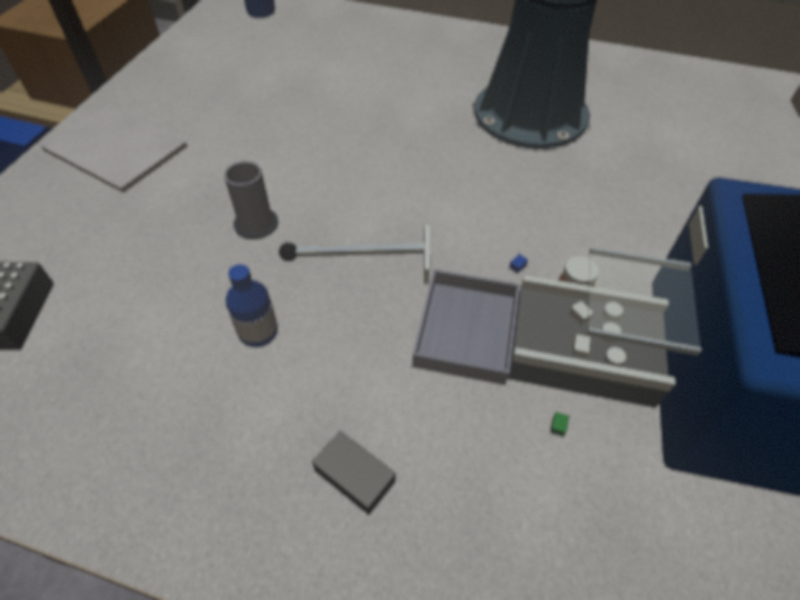

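View pics/t1.png

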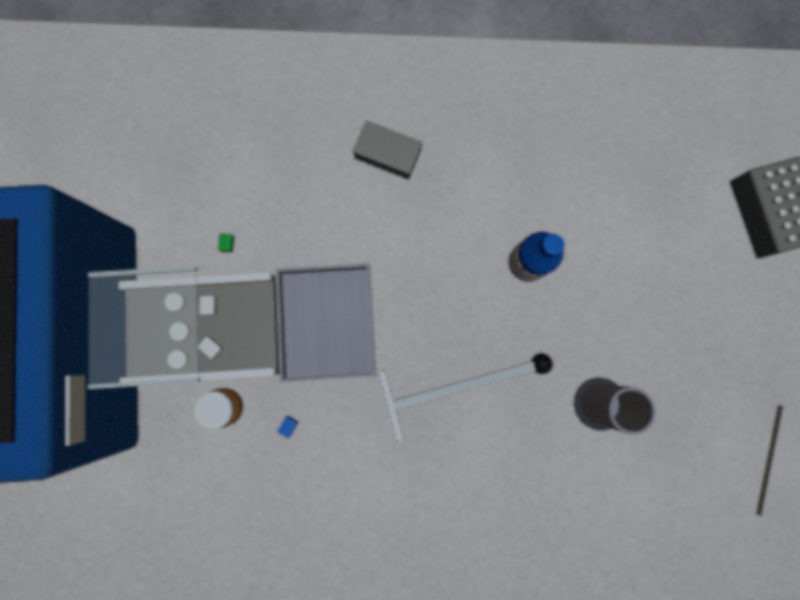

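The scene view (800×600) shows the rake with its knob at (288,251) and blade at (428,253). The cup is at (250,200), the bottle at (250,305), the box at (354,470), the tray at (467,325), and the deck and hood at (600,330) with five white pieces on the deck. The green block (560,423) and blue block (518,262) are on the bench, outside the deck, so they are the look-alikes. In the top view the pieces are at (173,301), (178,331), (176,359), (207,305) and (208,347).

Next I measure the geometry from depth.

Run:
```python
from h import *
for n in("top","scene"):
    d=np.load(n+"0.npy"); im=cv2.imread(f"pics/{n}0.png"); P=depth_pts(n,d)
    x,y,z=P[...,0],P[...,1],P[...,2]; ok=d>0
    def sel(m,name):
        q=P[m&ok]
        if len(q)<5: print(n,name,len(q));return q
        r=cv2.minAreaRect(q[:,:2].astype(np.float32)); print(n,name,len(q),np.median(q,0).round(1),"rect",np.round(r[0],1),np.round(r[1],1),round(r[2],2)); return q
    reg=(x>470)&(x<720)&(y>-90)&(y<240)
    bench=(x>450)&(x<550)&(y>-350)&(y<-300); print("bench z",np.median(z[bench&ok]))
    q=sel(reg&(z>60)&(z<75)&(y>20)&(y<150),"lips")
    sel(reg&(z>38)&(z<50)&(y>20)&(y<150),"deck")
    sel(reg&(z>24)&(z<38)&(y<60),"trayrim")
    sel(reg&(z>1.5)&(z<9)&(y>-80)&(y<20)&(x>530)&(x<640),"trayfloor")
    sel(reg&(z>120)&(z<150)&(y<200),"hood")
    q=sel((x>380)&(x<520)&(y<-320)&(y>-420)&(z>95)&(z<120),"cup")
    rk=(x>400)&(x<560)&(y>-310)&(y<-60)&(z>8)&(z<45)&((x<520)|(y<-100))
    q=sel(rk,"rake")
    # knob dark
    g=im.mean(2); q=sel(rk&(g<60),"knobdark")
    if len(q)>5: print(" knob y range",q.min(0).round(1),q.max(0).round(1))
    q=P[rk&ok]; np.save(n+"rk.npy",q)
    c=q[:,:2]-q[:,:2].mean(0); w=np.linalg.svd(c,full_matrices=False)[2][0]; w*=np.sign(w[1])
    t=c@w; print(" axis",w.round(3),t.min().round(1),t.max().round(1))
    for a in np.arange(-120,121,15):
        m=abs(t-a)<7
        if m.sum()>2: print("  ",a,q[m].mean(0).round(1),q[m][:,2].max().round(1),m.sum())
    wh=(im.min(2)>150)&(x>520)&(x<660)&(y>40)&(y<200)&(z<75)
    k,l,s,ce=cv2.connectedComponentsWithStats(wh.astype(np.uint8))
    for i in range(1,k):
        if s[i,4]>15: print(" white",s[i].tolist(),np.median(P[l==i],0).round(1))
    sel((x>380)&(x<480)&(y>95)&(y<175)&(z>40)&(z<70),"jar"); 
    sel((x>590)&(x<680)&(y>-310)&(y<-210)&(z>20)&(z<150),"bottle")
```

```text
bench z -0.11350978650841625
top lips 407 [512.5 112.9  62.3] rect [534.9 108.6] [128.2  84.6] 1.59
top deck 2200 [531.8 107.5  44.6] rect [533.8 111.7] [128.   85.7] 4.89
top trayrim 364 [563.5 -43.1  31.5] rect [545.6  -7.2] [150.3 135.5] 0.56
top trayfloor 1270 [572.5 -15.8   3.6] rect [584.6 -29.8] [109.2  99.2] 0.08
top hood 2479 [527.6 168.6 134.7] rect [530.7 169.8] [124.4  66. ] 3.49
top cup 285 [ 444.7 -369.3  103.5] rect [ 444.5 -367.5] [52.8 55.5] 1.89
top rake 914 [ 467.3 -172.4   28.9] rect [ 454.6 -181.2] [102.2 238.6] 2.2
top knobdark 111 [ 497.2 -283.4   26.4] rect [ 496.9 -284.6] [24.4 21.3] 18.18
 knob y range [ 484.7 -295.8   21.2] [ 507.7 -272.1   31.7]
 axis [-0.263  0.965] -126.3 108.4
   -120 [ 498.6 -289.9   25.6] 31.7 58
   -105 [ 495.3 -277.8   23.7] 31.1 94
   -90 [ 490.2 -263.3   22.2] 26.2 41
   -75 [ 485.9 -248.7   22.6] 24.8 42
   -60 [ 481.6 -233.9   23.6] 26.2 43
   -45 [ 477.2 -219.8   25.1] 28.5 41
   -30 [ 472.7 -205.2   25.9] 28.8 41
   -15 [ 468.4 -191.1   27. ] 30.1 40
   0 [ 464.2 -176.6   28.1] 30.6 41
   15 [ 460.  -162.1   29.4] 31.5 41
   3
[... 1816 characters left out ...]
 -45 [ 479.6 -220.8   22.4] 26.6 35
   -30 [ 474.7 -206.8   23.6] 27.2 41
   -15 [ 470.9 -192.4   24.4] 29.4 43
   0 [ 466.4 -177.7   25.3] 29.9 42
   15 [ 462.7 -164.    25.9] 30.3 41
   30 [ 458.1 -148.6   27.5] 31.7 39
   45 [ 454.1 -134.9   29. ] 33.6 36
   60 [ 448.8 -120.5   30.2] 34.3 42
   75 [ 444.8 -106.1   30.9] 35.3 41
   90 [442.8 -88.5  31.1] 37.8 102
   105 [469.5 -71.8  30.2] 36.7 66
 white [369, 215, 8, 9, 65] [557.  151.6  60.1]
 white [330, 223, 68, 15, 178] [589.6 135.   62.1]
 white [389, 223, 9, 9, 61] [560.4 192.2  58.1]
scene jar 538 [467.7 128.7  53.7] rect [442.4 123.7] [56.8 75.2] 89.79
scene bottle 1119 [ 648.3 -259.6   82.2] rect [ 642.  -265.1] [42.9 56.3] 41.53
```

Run:
```python
from h import *
for n in("top","scene"):
    d=np.load(n+"0.npy"); P=depth_pts(n,d).reshape(-1,3); P=P[d.ravel()>0]
    x,y,z=P.T
    for nm,m in(("lipL",(x>455)&(x<500)),("lipR",(x>570)&(x<620))):
        q=P[m&(z>59)&(z<67)&(y>22)&(y<165)]; f=np.polyfit(q[:,1],q[:,0],1); r=q[:,0]-np.polyval(f,q[:,1]); q=q[abs(r)<6]; f=np.polyfit(q[:,1],q[:,0],1)
        print(n,nm,len(q),"slope",f[0].round(4),"x@y=90",np.polyval(f,90).round(1))
    q=P[(z>125)&(z<150)&(y>100)&(y<215)&(x>440)&(x<620)]
    # hood front edge, and deck front edge
    e=[q[abs(q[:,0]-c)<6][:,1].min().round(1) for c in(490,520,550,580)]; print(" hood front",e)
    q=P[(z>42)&(z<48)&(y>0)&(y<110)]; e=[q[abs(q[:,0]-c)<6][:,1].min().round(1) for c in(500,520,540,560,580)]; print(" deck front",e)
    q=P[(z>26)&(z<36)&(y>-130)&(y<-90)]; e=[(c,q[abs(q[:,0]-c)<6][:,1].min().round(1)) for c in(510,540,570,600) if (abs(q[:,0]-c)<6).any()]; print(" tray far rim",e)
```

```text
top lipL 181 slope -0.0596 x@y=90 474.3
top lipR 217 slope -0.092 x@y=90 595.5
 hood front [np.float64(134.7), np.float64(137.4), np.float64(140.6), np.float64(142.9)]
 deck front [np.float64(65.8), np.float64(68.1), np.float64(69.7), np.float64(72.6), np.float64(73.9)]
 tray far rim []
scene lipL 150 slope -0.0556 x@y=90 475.2
scene lipR 238 slope -0.089 x@y=90 596.0
 hood front [np.float64(132.4), np.float64(135.7), np.float64(138.6), np.float64(141.4)]
 deck front [np.float64(64.2), np.float64(66.7), np.float64(68.0), np.float64(69.9), np.float64(71.6)]
 tray far rim []
```

Request:
apply_moves(
  rows=[
    {"gripper": 60,"wz": 10},
    {"gripper": 60,"wz": 20},
    {"gripper": 60,"wz": 30},
    {"gripper": 60,"wz": 40},
    {"gripper": 60,"wz": 50},
    {"gripper": 60,"wz": 57.3},
    {"gripper": 60,"wz": 57.3},
  ],
  grip_force=50,
)

```text
invalid input
```

Request:
apply_moves(
  rows=[
    {"gripper": 60,"dx": 0,"dy": 0,"dz": 0,"wx": 0,"wy": 0,"wz": 10},
    {"gripper": 60,"dx": 0,"dy": 0,"dz": 0,"wx": 0,"wy": 0,"wz": 20},
    {"gripper": 60,"dx": 0,"dy": 0,"dz": 0,"wx": 0,"wy": 0,"wz": 30},
    {"gripper": 60,"dx": 0,"dy": 0,"dz": 0,"wx": 0,"wy": 0,"wz": 40},
    {"gripper": 60,"dx": 0,"dy": 0,"dz": 0,"wx": 0,"wy": 0,"wz": 50},
    {"gripper": 60,"dx": 0,"dy": 0,"dz": 0,"wx": 0,"wy": 0,"wz": 57},
    {"gripper": 60,"dx": 0,"dy": 0,"dz": 0,"wx": 0,"wy": 0,"wz": 57},
  ],
  grip_force=50,
)

```text
t: 1.98
ee_pos: [159.3, 552.5, 257.7]
orientation: [0.595, 0.804, -0.0, 0.0]
contact_force: [-0.7, -0.3, 0.3]
grip_width: 0.684
finger_force: 0.0
```

```bash
cat >> h.py <<'E'
def frame(zdir,ydir):
    z=np.array(zdir,float);z/=np.linalg.norm(z);y=np.array(ydir,float);y-=z*(y@z);y/=np.linalg.norm(y)
    return np.stack([np.cross(y,z),y,z],1)
def rel(pos,Rt=None):
    s=state(); R0=R.from_quat(s["orientation"]).as_matrix(); p=np.array(s["ee_pos"])
    d=R0.T@(np.array(pos)-p); w=R.from_matrix(R0.T@(R0 if Rt is None else Rt)).as_rotvec(degrees=True)
    return d.round(1).tolist(),w.round(2).tolist()
E
python3 - <<'E'
from h import *
yaw=np.radians(16.6); Rt=frame([0,0,-1],[np.cos(yaw),np.sin(yaw),0])
print(rel([300,210,310]),rel([488,-252.4,120],Rt),rel([488,-252.4,24],Rt),state()["q"].round(3))
E
```

```text
([-368.6, 34.5, -52.3], [0.0, 0.0, 0.0]) ([-865.8, 79.3, 137.7], [-0.0, 0.0, 0.38]) ([-865.8, 79.3, 233.7], [-0.0, 0.0, 0.38]) [ 1.084  0.181  1.607 -0.     1.354  0.787]
```

Request:
apply_moves(
  rows=[
    {"gripper": 60,"dx": -20,"dy": 2,"dz": -52,"wx": 0,"wy": 0,"wz": 0},
    {"gripper": 60,"dx": -82,"dy": 8,"dz": -52,"wx": 0,"wy": 0,"wz": 0},
    {"gripper": 60,"dx": -143,"dy": 13,"dz": -52,"wx": 0,"wy": 0,"wz": 0},
    {"gripper": 60,"dx": -205,"dy": 19,"dz": -52,"wx": 0,"wy": 0,"wz": 0},
    {"gripper": 60,"dx": -267,"dy": 24,"dz": -52,"wx": 0,"wy": 0,"wz": 0},
    {"gripper": 60,"dx": -329,"dy": 30,"dz": -52,"wx": 0,"wy": 0,"wz": 0},
    {"gripper": 60,"dx": -391,"dy": 36,"dz": -52,"wx": 0,"wy": 0,"wz": 0},
    {"gripper": 60,"dx": -452,"dy": 41,"dz": -40,"wx": 0,"wy": 0,"wz": 0},
    {"gripper": 60,"dx": -513,"dy": 47,"dz": -30,"wx": 0,"wy": 0,"wz": 0},
    {"gripper": 60,"dx": -574,"dy": 53,"dz": -20,"wx": 0,"wy": 0,"wz": 0},
  ],
)

```text
t: 3.22
ee_pos: [377.5, 16.6, 278.0]
orientation: [0.594, 0.804, 0.0, 0.001]
contact_force: [0.8, 1.4, -0.6]
grip_width: 0.68
finger_force: 0.0
```

Run:
```python
from h import *
yaw=np.radians(16.6); Rt=frame([0,0,-1],[np.cos(yaw),np.sin(yaw),0])
print(rel([488,-252.4,60],Rt),rel([488,-252.4,24],Rt),state()["q"].round(4).tolist(),state()["ee_pos"])
```

```text
([-289.4, 26.3, 218.3], [0.11, 0.05, 0.46]) ([-289.4, 26.2, 254.3], [0.11, 0.05, 0.46]) [-0.2732, -0.3212, 2.0367, 0.0003, 1.4242, -0.571] [377.52477334  16.63593083 277.95648623]
```

Request:
apply_moves(
  rows=[
    {"gripper": 60,"dx": -55,"dy": 5,"dz": 25,"wx": 0,"wy": 0,"wz": 0},
    {"gripper": 60,"dx": -110,"dy": 10,"dz": 50,"wx": 0,"wy": 0,"wz": 0.4},
    {"gripper": 60,"dx": -165,"dy": 15,"dz": 80,"wx": 0,"wy": 0,"wz": 0.4},
    {"gripper": 60,"dx": -220,"dy": 20,"dz": 110,"wx": 0,"wy": 0,"wz": 0.4},
    {"gripper": 60,"dx": -265,"dy": 24,"dz": 145,"wx": 0,"wy": 0,"wz": 0.4},
    {"gripper": 60,"dx": -289,"dy": 26,"dz": 190,"wx": 0,"wy": 0,"wz": 0.4},
    {"gripper": 60,"dx": -289,"dy": 26,"dz": 225,"wx": 0,"wy": 0,"wz": 0.4},
    {"gripper": 60,"dx": -289,"dy": 26,"dz": 245,"wx": 0,"wy": 0,"wz": 0.4},
    {"gripper": 60,"dx": -289,"dy": 26,"dz": 254,"wx": 0,"wy": 0,"wz": 0.4},
    {"gripper": 60,"dx": -289,"dy": 26,"dz": 254,"wx": 0,"wy": 0,"wz": 0.4},
  ],
)

```text
t: 4.47
ee_pos: [485.9, -250.1, 23.6]
orientation: [0.598, 0.802, 0.0, -0.0]
contact_force: [-0.2, -0.4, 0.5]
grip_width: 0.683
finger_force: 0.0
```

Run:
```python
from h import *
yaw=np.radians(16.6); Rt=frame([0,0,-1],[np.cos(yaw),np.sin(yaw),0])
print(rel([488,-252.4,24],Rt),state()["q"].round(4).tolist(),state()["ee_pos"],state()["contact_force"])
im,d=capture("top"); c=cv2.resize(im[200:300,220:360],(800,571)); cv2.imwrite("pics/g1.png",c)
```

```text
([-2.8, 1.3, -0.4], [-0.02, -0.03, -0.02]) [-0.6926, 0.4484, 1.8087, -0.0, 0.885, -0.982] [ 485.90504822 -250.09359417   23.61091914] [-0.2304627  -0.38241582  0.50165994]
```

View pics/g1.png

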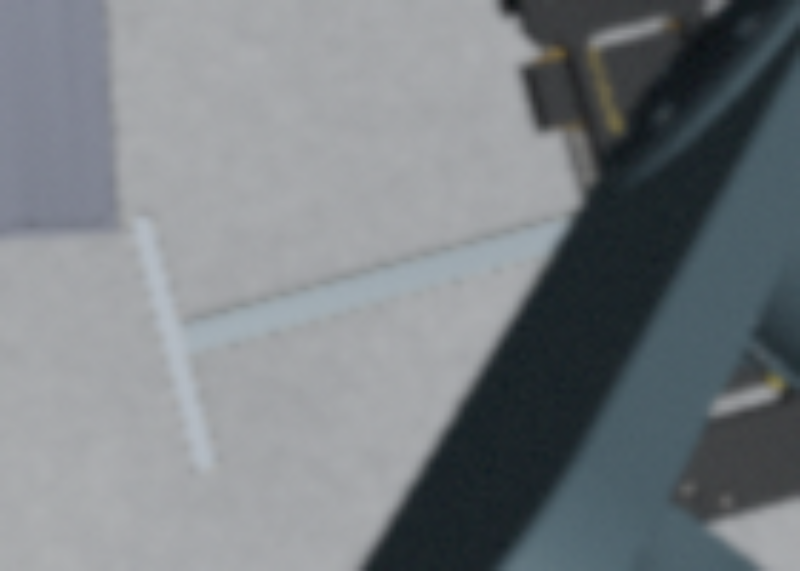

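The picture shows the rake rod running between the fingers from (190,335) to (560,230), then hidden by the arm. Closing the gripper now.

Request:
apply_moves(
  rows=[
    {"gripper": 10,"dx": -2,"dy": 1,"dz": 0,"wx": 0,"wy": 0,"wz": 0},
    {"gripper": 0,"dx": -2,"dy": 1,"dz": 0,"wx": 0,"wy": 0,"wz": 0},
    {"gripper": 0,"dx": -2,"dy": 1,"dz": 0,"wx": 0,"wy": 0,"wz": 0},
    {"gripper": 0,"dx": -2,"dy": 1,"dz": 0,"wx": 0,"wy": 0,"wz": 0},
    {"gripper": 0,"dx": -2,"dy": 1,"dz": -20,"wx": 0,"wy": 0,"wz": 0},
    {"gripper": 0,"dx": -2,"dy": 1,"dz": -50,"wx": 0,"wy": 0,"wz": 0},
    {"gripper": 0,"dx": -2,"dy": 1,"dz": -72,"wx": 0,"wy": 0,"wz": 0},
    {"gripper": 0,"dx": -2,"dy": 1,"dz": -72,"wx": 0,"wy": 0,"wz": 0},
  ],
  grip_force=55,
)

```text
t: 5.52
ee_pos: [488.6, -252.7, 97.5]
orientation: [0.598, 0.801, -0.0, 0.002]
contact_force: [0.4, -0.1, -0.2]
grip_width: 0.006
finger_force: 0.0
```

```bash
cat >> h.py <<'E'
def rake_pts(n,lo,hi):
    im,d=capture(n); P=depth_pts(n,d); return im,d,P
E
python3 - <<'E'
from h import *
s=state(); print(s["ee_pos"],s["contact_force"],s["grip_width"]*88)
Rm=R.from_quat(s["orientation"]).as_matrix()
for n in("top","scene"):
    im,d=capture(n); P=depth_pts(n,d)
    q=(P-s["ee_pos"])@Rm  # tool coordinates
    m=(d>0)&(q[...,0]>-190)&(q[...,0]<-30)&(abs(q[...,1])<60)&(q[...,2]>-25)&(q[...,2]<45)
    q=q[m]; print(n,len(q))
    for a in range(-185,-30,15):
        k=abs(q[:,0]-a)<7
        if k.sum()>2: print(a,q[k].mean(0).round(1),"zmin",q[k][:,2].min().round(1),"y",q[k][:,1].min().round(1),q[k][:,1].max().round(1),k.sum())
# target above: analyser x=-6
E
```

```text
[ 488.58851991 -252.72622185   97.45816146] [ 0.43619466 -0.07360161 -0.24575088] 0.5137912796059148
top 0
scene 333
-125 [-120.2  -57.4   15.8] zmin -6.7 y -59.8 -55.1 22
-110 [-109.5  -50.4   16.9] zmin -7.2 y -54.7 -47.1 91
-95 [-94.8 -49.3  17.3] zmin -8.0 y -55.1 -45.8 115
-80 [-82.5 -55.2  16. ] zmin -7.6 y -60.0 -49.5 86
```

Run:
```python
from h import *
for n in("top","scene"):
    im,d=capture(n); cv2.imwrite(f"pics/{n}2.png",im); np.save(n+"2.npy",d)
a=cv2.imread("pics/scene2.png");b=cv2.imread("pics/top2.png")
cv2.imwrite("pics/both2.png",np.hstack([cv2.resize(a[90:290,130:330],(400,400)),cv2.resize(b[150:350,220:420],(400,400))]))
```

```text
(no output)
```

View pics/both2.png

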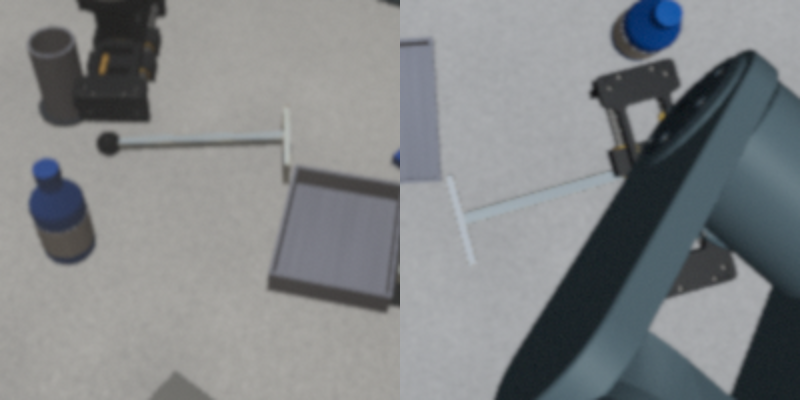

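Run:
```python
from h import *
s=state(); Rm=R.from_quat(s["orientation"]).as_matrix()
for n in("scene","top"):
    print(n,"tcp",proj(n,s["ee_pos"]).round(),"tip",proj(n,s["ee_pos"]+Rm[:,2]*19).round(), "knob",proj(n,[498,-285,15]).round(),"rodgrasp",proj(n,[488,-252.4,17]).round())
    d=np.load(n+"2.npy"); P=depth_pts(n,d); x,y,z=P[...,0],P[...,1],P[...,2]
    q=P[(d>0)&(x>420)&(x<520)&(y>-300)&(y<-60)&(z>8)&(z<42)]
    for a in range(-290,-70,20):
        k=abs(q[:,1]-a)<7
        if k.sum()>3: print(a,q[k].mean(0).round(1),k.sum())
    q=P[(d>0)&(abs(x-488)<90)&(abs(y+252)<90)&(z>50)&(z<250)]
    print(len(q)); 
    for a in range(60,250,20):
        k=abs(q[:,2]-a)<10
        if k.sum()>3: print(" z",a,q[k].mean(0).round(1),q[k].min(0).round(1),q[k].max(0).round(1),k.sum())
```

```text
scene tcp [[196. 137.]] tip [[197. 143.]] knob [[185. 162.]] rodgrasp [[199. 161.]]
-290 [ 504.4 -288.8   23.3] 55
-270 [ 498.9 -271.2   18.7] 51
-250 [ 489.6 -249.8   20.5] 44
-230 [ 483.2 -229.8   21.6] 45
-210 [ 477.8 -210.3   22.5] 43
-190 [ 471.  -189.8   24.9] 38
-170 [ 464.5 -169.9   26. ] 42
-150 [ 458.9 -149.8   27.1] 42
-130 [ 452.7 -129.9   29. ] 36
-110 [ 446.4 -110.1   31.1] 44
-90 [438.9 -89.4  32.4] 61
2366
 z 140 [ 542.  -225.4  145. ] [ 402.4 -257.7  138.6] [ 577.9 -194.9  149.8] 170
 z 160 [ 505.8 -233.3  159.6] [ 399.2 -290.4  150.1] [ 577.9 -192.5  170. ] 568
 z 180 [ 532.5 -233.2  180.4] [ 398.9 -267.7  170.2] [ 578.  -192.7  189.8] 912
 z 200 [ 497.9 -244.2  199.8] [ 467.1 -267.8  190.1] [ 510.7 -224.2  210. ] 206
 z 220 [ 494.6 -233.   221.2] [ 443.1 -279.3  210. ] [ 523.3 -214.2  230. ] 72
 z 240 [ 509.8 -238.8  238.9] [ 465.1 -286.4  230.1] [ 526.2 -213.4  250. ] 436
top tcp [[339. 237.]] tip [[337. 237.]] knob [[346. 232.]] rodgrasp [[331. 236.]]
-250 [ 481.3 -246.    22.8] 5
-230 [ 481.8 -230.4   24.3] 42
-210 [ 475.5 -209.7   25.8] 45
-190 [ 469.4 -189.8   27.3] 39
-170 [ 463.2 -170.    28.7] 46
-150 [ 456.9 -149.7   30.4] 45
-130 [ 450.6 -129.2   32. ] 45
-110 [ 444.6 -110.1   33.3] 44
-90 [434.9 -89.3  34.9] 70
1720
 z 140 [ 518.3 -207.6  146.3] [ 485.9 -241.4  142.9] [ 558.  -192.4  149.8] 14
 z 160 [ 513.2 -218.5  159.8] [ 429.2 -286.7  150.2] [ 565.  -190.9  169.8] 278
 z 180 [ 501.6 -246.1  182.2] [ 398.8 -306.3  170.4] [ 578.  -191.   185.8] 1428
```

The fingers are slow and I lifted before they had shut. The rod has not moved, so I'm going down again and waiting longer.

Request:
apply_moves(
  rows=[
    {"gripper": 36,"dx": 0,"dy": 0,"dz": 0,"wx": 0,"wy": 0,"wz": 0},
    {"gripper": 36,"dx": 0,"dy": 0,"dz": 0,"wx": 0,"wy": 0,"wz": 0},
    {"gripper": 36,"dx": 0,"dy": 0,"dz": 0,"wx": 0,"wy": 0,"wz": 0},
  ],
)

```text
t: 6.1
ee_pos: [487.4, -251.8, 95.4]
orientation: [0.598, 0.801, 0.0, -0.0]
contact_force: [0.2, 0.3, 0.8]
grip_width: 0.321
finger_force: 0.0
```

Run:
```python
from h import *
yaw=np.radians(16.9); Rt=frame([0,0,-1],[np.cos(yaw),np.sin(yaw),0])
print(rel([488.3,-252.4,24],Rt),state()["grip_width"]*88.1)
```

```text
([-0.9, 0.7, 71.4], [-0.01, -0.02, -0.39]) 28.24551590938272
```

Request:
apply_moves(
  rows=[
    {"gripper": 44,"dx": 0,"dy": 0,"dz": 25,"wx": 0,"wy": 0,"wz": 0},
    {"gripper": 44,"dx": 0,"dy": 0,"dz": 50,"wx": 0,"wy": 0,"wz": 0},
    {"gripper": 44,"dx": 0,"dy": 0,"dz": 66,"wx": 0,"wy": 0,"wz": 0},
    {"gripper": 44,"dx": 0,"dy": 0,"dz": 71,"wx": 0,"wy": 0,"wz": 0},
    {"gripper": 0,"dx": 0,"dy": 0,"dz": 71,"wx": 0,"wy": 0,"wz": 0},
    {"gripper": 0,"dx": 0,"dy": 0,"dz": 71,"wx": 0,"wy": 0,"wz": 0},
    {"gripper": 0,"dx": 0,"dy": 0,"dz": 71,"wx": 0,"wy": 0,"wz": 0},
    {"gripper": 0,"dx": 0,"dy": 0,"dz": 71,"wx": 0,"wy": 0,"wz": 0},
    {"gripper": 0,"dx": 0,"dy": 0,"dz": 71,"wx": 0,"wy": 0,"wz": 0},
    {"gripper": 0,"dx": 0,"dy": 0,"dz": 71,"wx": 0,"wy": 0,"wz": 0},
  ],
  grip_force=55,
)

```text
t: 7.35
ee_pos: [487.8, -252.1, 25.2]
orientation: [0.598, 0.801, -0.0, 0.0]
contact_force: [0.2, -0.3, 5.8]
grip_width: 0.125
finger_force: 55.0
```

Request:
apply_moves(
  rows=[
    {"gripper": 0,"dx": 0,"dy": 0,"dz": 0,"wx": 0,"wy": 0,"wz": 0},
    {"gripper": 0,"dx": 0,"dy": 0,"dz": -15,"wx": 0,"wy": 0,"wz": 0},
    {"gripper": 0,"dx": 0,"dy": 0,"dz": -40,"wx": 0,"wy": 0,"wz": 0},
    {"gripper": 0,"dx": 0,"dy": 0,"dz": -65,"wx": 0,"wy": 0,"wz": 0},
    {"gripper": 0,"dx": 0,"dy": 0,"dz": -80,"wx": 0,"wy": 0,"wz": 0},
    {"gripper": 0,"dx": 0,"dy": 0,"dz": -80,"wx": 0,"wy": 0,"wz": 0},
  ],
)

```text
t: 8.1
ee_pos: [488.2, -252.3, 106.0]
orientation: [0.598, 0.801, -0.0, 0.001]
contact_force: [0.4, -0.5, -1.7]
grip_width: 0.132
finger_force: 55.0
```

```bash
cat >> h.py <<'E'
def inhand(x0=-200,x1=-30):
    s=state(); Rm=R.from_quat(s["orientation"]).as_matrix()
    for n in("top","scene"):
        im,d=capture(n); P=depth_pts(n,d); q=(P-s["ee_pos"])@Rm
        m=(d>0)&(q[...,0]>x0)&(q[...,0]<x1)&(abs(q[...,1])<70)&(q[...,2]>-25)&(q[...,2]<40)
        q=q[m]; print(n,len(q))
        for a in range(x0,x1,15):
            k=abs(q[:,0]-a)<7
            if k.sum()>2: print(a,q[k].mean(0).round(1),"zmin",q[k][:,2].min().round(1),"y",q[k][:,1].min().round(1),q[k][:,1].max().round(1),k.sum())
E
python3 - <<'E'
from h import *
inhand()
aa=np.array([-0.085,0.9964,0]); b=np.array([-0.9964,-0.085,0]); o=np.array([537,68,0.])
Rt=frame([0,0,-1],-b)
for X,z in((-200,130),(-6,97),(-6,69)): print(X,o+aa*X,rel(o+aa*X+[0,0,z],Rt))
print(state()["q"].round(3))
E
```

```text
top 0
scene 307
-125 [-122.4  -60.1   15.4] zmin 0.8 y -68.8 -54.1 28
-110 [-110.   -50.3   19.1] zmin 0.8 y -55.6 -46.1 69
-95 [-94.5 -49.4  19.6] zmin 0.8 y -53.6 -46.8 85
-80 [-80.1 -58.9  18. ] zmin 1.5 y -69.9 -48.5 107
-200 [ 554.   -131.28    0.  ] ([96.3, 98.3, -25.8], [-0.03, -0.04, 11.63])
-6 [537.51    62.0216   0.    ] ([286.3, 137.4, 7.3], [-0.03, -0.04, 11.63])
-6 [537.51    62.0216   0.    ] ([286.3, 137.5, 35.3], [-0.03, -0.04, 11.63])
[-0.693  0.313  1.788 -0.     1.042 -0.981]
```

Run:
```python
from h import *
inhand(30,200)
```

```text
top 777
30 [33.5  1.7  0.2] zmin -1.6 y -4.6 7.0 25
45 [44.8  1.5  0. ] zmin -2.4 y -4.7 7.0 50
60 [60.1  1.1 -1. ] zmin -4.2 y -4.7 7.0 52
75 [75.2  1.3 -2.2] zmin -6.0 y -5.0 7.0 52
90 [89.9  1.3 -3.4] zmin -6.4 y -4.8 6.8 53
105 [104.9   1.   -4.5] zmin -7.9 y -5.1 6.8 54
120 [119.8   1.   -5.5] zmin -8.7 y -5.1 6.7 52
135 [135.2   0.9  -6.4] zmin -8.7 y -5.3 6.6 54
150 [150.2   0.9  -7.8] zmin -10.7 y -5.2 6.5 53
165 [165.5  -1.4  -7.4] zmin -11.7 y -40.5 6.4 60
180 [176.5   0.5  -9.7] zmin -13.0 y -45.8 46.2 205
scene 638
30 [33.   3.3  4.5] zmin 0.3 y -3.1 7.1 21
45 [44.8  2.8  2.9] zmin -1.3 y -6.3 8.0 49
60 [59.9  2.8  1.9] zmin -3.0 y -5.4 7.1 47
75 [75.1  3.1  0.5] zmin -3.6 y -4.3 8.4 46
90 [90.   3.2 -0.2] zmin -4.9 y -3.9 6.8 49
105 [105.4   2.9  -1.2] zmin -6.1 y -6.6 7.6 51
120 [120.3   2.5  -2.2] zmin -6.9 y -6.0 7.9 55
135 [135.    2.3  -3.9] zmin -7.6 y -4.6 7.0 46
150 [150.1   2.7  -4.8] zmin -10.2 y -4.6 7.6 44
165 [168.    9.2  -3.2] zmin -10.8 y -45.2 46.5 93
180 [175.6  16.5  -3.6] zmin -11.6 y -44.6 47.1 95
```

Request:
apply_moves(
  rows=[
    {"gripper": 0,"dx": 25,"dy": 25,"dz": 0,"wx": 0,"wy": 0,"wz": 3},
    {"gripper": 0,"dx": 50,"dy": 50,"dz": 2,"wx": 0,"wy": 0,"wz": 6},
    {"gripper": 0,"dx": 75,"dy": 75,"dz": 4,"wx": 0,"wy": 0,"wz": 9},
    {"gripper": 0,"dx": 96,"dy": 98.3,"dz": 6,"wx": 0,"wy": 0,"wz": 11.6},
    {"gripper": 0,"dx": 135,"dy": 106,"dz": 6,"wx": 0,"wy": 0,"wz": 11.6},
    {"gripper": 0,"dx": 174,"dy": 114,"dz": 6,"wx": 0,"wy": 0,"wz": 11.6},
    {"gripper": 0,"dx": 194,"dy": 118.5,"dz": 6,"wx": 0,"wy": 0,"wz": 11.6},
    {"gripper": 0,"dx": 194,"dy": 118.5,"dz": 6,"wx": 0,"wy": 0,"wz": 11.6},
  ],
)

```text
t: 9.3
ee_pos: [545.7, -31.3, 98.2]
orientation: [0.675, 0.737, -0.0, -0.0]
contact_force: [0.8, 0.0, 0.2]
grip_width: 0.129
finger_force: 55.0
```

Run:
```python
from h import *
inhand(90,200)
aa=np.array([-0.085,0.9964,0]); b=np.array([-0.9964,-0.085,0]); o=np.array([537,68,0.])
Rt=frame([0,0,-1],-b)
for X,z in((-4,100),(-4,72)): print(X,o+aa*X,rel(o+aa*X+[0,0,z],Rt))
im,d=capture("scene"); c=cv2.resize(im[110:290,250:490],(800,600)); cv2.imwrite("pics/r1.png",c)
```

```text
top 153
105 [106.8 -60.6  35.8] zmin 33.6 y -64.8 -56.6 29
120 [119.8 -60.1  35.9] zmin 33.6 y -64.1 -56.0 35
135 [135.2 -60.7  35.7] zmin 32.9 y -64.9 -56.8 34
150 [149.9 -60.3  35.5] zmin 32.3 y -64.2 -56.1 33
165 [161.6 -61.3  35.5] zmin 34.0 y -65.0 -57.4 13
scene 1099
90 [93.6  3.5 -1.2] zmin -6.1 y -3.7 7.0 28
105 [105.    3.8  17.9] zmin -6.9 y -65.8 65.5 124
120 [120.1   5.1  17.5] zmin -7.5 y -65.7 65.9 121
135 [134.9   7.2  17.6] zmin -8.5 y -65.5 65.8 131
150 [150.1   4.8  17.3] zmin -8.8 y -66.1 65.6 132
165 [167.7   7.    8.5] zmin -11.4 y -65.9 65.5 322
180 [178.1  37.   21.3] zmin -11.7 y -43.5 64.8 119
195 [192.8  53.   37. ] zmin 34.4 y 18.9 64.9 42
-4 [537.34    64.0144   0.    ] ([97.4, -0.5, -1.4], [0.0, 0.03, 0.04])
-4 [537.34    64.0144   0.    ] ([97.4, -0.5, 26.6], [0.0, 0.03, 0.04])
```

View pics/r1.png

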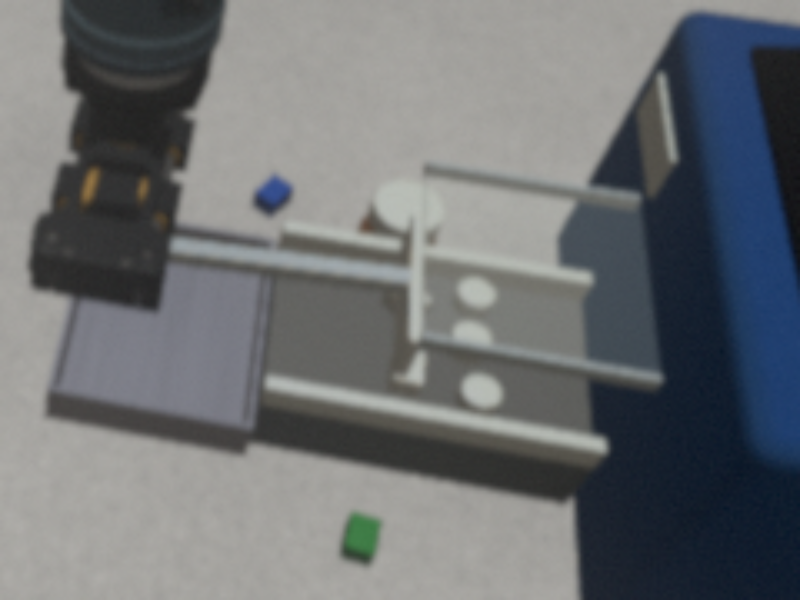

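The blade, at (415,290), is at the hood's front edge and centred between the lips. The three caps at (475,290), (472,333) and (482,392) and the two cartridges are below it. I'm going in above the pieces, then down behind them.

Request:
apply_moves(
  rows=[
    {"gripper": 0,"dx": 30,"dy": 0,"dz": -1,"wx": 0,"wy": 0,"wz": 0},
    {"gripper": 0,"dx": 60,"dy": 0,"dz": -1,"wx": 0,"wy": 0,"wz": 0},
    {"gripper": 0,"dx": 85,"dy": 0,"dz": -1,"wx": 0,"wy": 0,"wz": 0},
    {"gripper": 0,"dx": 97,"dy": 0,"dz": -1,"wx": 0,"wy": 0,"wz": 0},
    {"gripper": 0,"dx": 97,"dy": 0,"dz": 0,"wx": 0,"wy": 0,"wz": 0},
    {"gripper": 0,"dx": 97,"dy": 0,"dz": 10,"wx": 0,"wy": 0,"wz": 0},
    {"gripper": 0,"dx": 97,"dy": 0,"dz": 20,"wx": 0,"wy": 0,"wz": 0},
    {"gripper": 0,"dx": 97,"dy": 0,"dz": 26.5,"wx": 0,"wy": 0,"wz": 0},
    {"gripper": 0,"dx": 97,"dy": 0,"dz": 26.5,"wx": 0,"wy": 0,"wz": 0},
  ],
)

```text
t: 10.58
ee_pos: [537.1, 64.3, 71.3]
orientation: [0.676, 0.737, -0.001, -0.001]
contact_force: [0.5, -0.0, -0.5]
grip_width: 0.135
finger_force: 55.0
```

Run:
```python
from h import *
im,d=capture("scene"); c=cv2.resize(im[110:290,250:490],(800,600)); cv2.imwrite("pics/r2.png",c)
s=state();print(s["ee_pos"],s["contact_force"],s["grip_width"])
```

```text
[537.47556402  64.31757145  71.80417555] [ 0.75034703 -0.38999908 -0.82489267] 0.13118995703822547
```

View pics/r2.png

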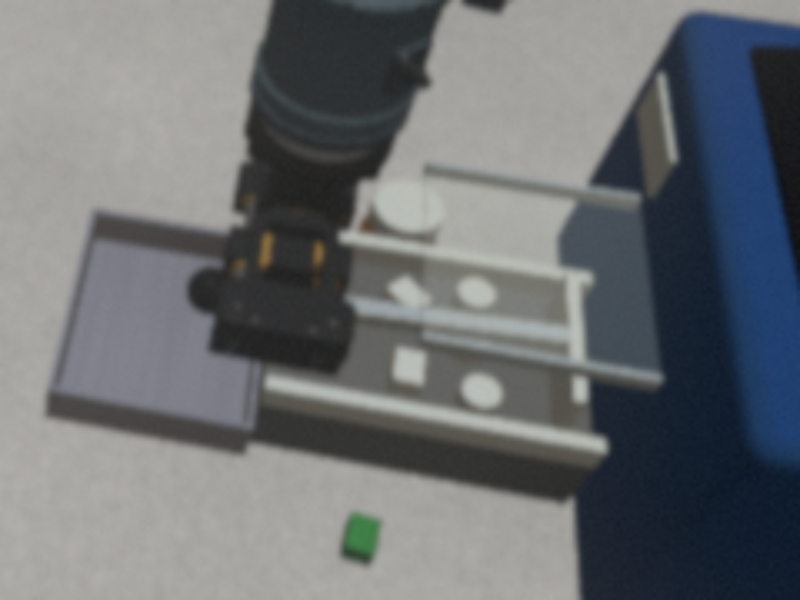

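The blade (578,340) is down behind all the pieces. Pulling out slowly.

Request:
apply_moves(
  rows=[
    {"gripper": 0,"dx": -10,"dy": 0,"dz": 1,"wx": 0,"wy": 0,"wz": 0},
    {"gripper": 0,"dx": -26,"dy": 0,"dz": 1,"wx": 0,"wy": 0,"wz": 0},
    {"gripper": 0,"dx": -42,"dy": 0,"dz": 1,"wx": 0,"wy": 0,"wz": 0},
    {"gripper": 0,"dx": -58,"dy": 0,"dz": 1,"wx": 0,"wy": 0,"wz": 0},
    {"gripper": 0,"dx": -74,"dy": 0,"dz": 1,"wx": 0,"wy": 0,"wz": 0},
    {"gripper": 0,"dx": -90,"dy": 0,"dz": 1,"wx": 0,"wy": 0,"wz": 0},
    {"gripper": 0,"dx": -106,"dy": 0,"dz": 1,"wx": 0,"wy": 0,"wz": 0},
    {"gripper": 0,"dx": -122,"dy": 0,"dz": 1,"wx": 0,"wy": 0,"wz": 0},
    {"gripper": 0,"dx": -136,"dy": 0,"dz": 1,"wx": 0,"wy": 0,"wz": 0},
    {"gripper": 0,"dx": -150,"dy": 0,"dz": 1,"wx": 0,"wy": 0,"wz": 0},
  ],
)

```text
t: 11.88
ee_pos: [550.5, -85.9, 71.2]
orientation: [0.676, 0.737, -0.0, -0.0]
contact_force: [0.3, 0.8, -1.5]
grip_width: 0.126
finger_force: 55.0
```

Request:
apply_moves(
  rows=[
    {"gripper": 0,"dx": -10,"dy": 0,"dz": 0,"wx": 0,"wy": 0,"wz": 0},
    {"gripper": 0,"dx": -20,"dy": 0,"dz": 0,"wx": 0,"wy": 0,"wz": 0},
    {"gripper": 0,"dx": -30,"dy": 0,"dz": 0,"wx": 0,"wy": 0,"wz": 0},
    {"gripper": 0,"dx": -40,"dy": 0,"dz": 0,"wx": 0,"wy": 0,"wz": 0},
    {"gripper": 0,"dx": -50,"dy": 0,"dz": 0,"wx": 0,"wy": 0,"wz": 0},
    {"gripper": 0,"dx": -50,"dy": 0,"dz": 0,"wx": 0,"wy": 0,"wz": 0},
    {"gripper": 0,"dx": -50,"dy": 0,"dz": -20,"wx": 0,"wy": 0,"wz": 0},
    {"gripper": 0,"dx": -50,"dy": 0,"dz": -40,"wx": 0,"wy": 0,"wz": 0},
    {"gripper": 0,"dx": -50,"dy": 0,"dz": -40,"wx": 0,"wy": 0,"wz": 0},
  ],
)

```text
t: 13.0
ee_pos: [556.5, -135.1, 114.1]
orientation: [0.676, 0.737, 0.001, 0.002]
contact_force: [0.1, -0.7, -1.0]
grip_width: 0.129
finger_force: 55.0
```

Run:
```python
from h import *
im,d=capture("scene"); c=im[120:280,240:440]; im2,d2=capture("top"); c2=im2[150:260,60:260]
np.save("scene3.npy",d); np.save("top3.npy",d2)
cv2.imwrite("pics/r3.png",np.vstack([cv2.resize(c,(400,320)),cv2.resize(c2,(400,220))]))
s=state();print(s["q"].round(4).tolist(),s["ee_pos"],s["contact_force"],s["grip_width"])
```

```text
[-0.4456, 0.3443, 1.7264, 0.0, 1.07, -0.5318] [ 554.96480288 -134.54206027  111.77604075] [ 0.75821211 -0.34951907 -0.96816652] 0.12657724776803952
```

View pics/r3.png

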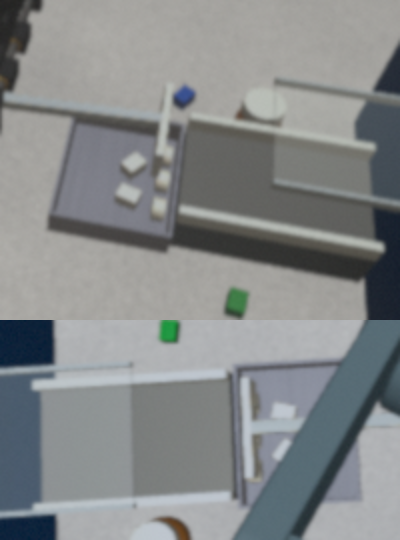

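All five pieces lie in the tray: two cartridges at (133,162) and (128,194), and three caps at (166,153), (163,180) and (159,207) along its rear wall. I'll check their heights, and fit the arm kinematics to plan the standing-up.

Run:
```python
from h import *
from scipy.optimize import least_squares
D=[((.1808,1.607),159.33,552.49,257.7),((-.3212,2.0367),377.52,16.64,277.96),((.4484,1.8087),485.9,-250.09,23.61),((.3443,1.7264),554.96,-134.54,111.78)]
q=np.array([d[0] for d in D]); r=np.array([np.sqrt(d[1]**2+d[2]**2-118**2) for d in D]); z=np.array([d[3] for d in D])
def f(p):
    a,d,L2,L3,e=p; t=q.sum(1)
    return np.r_[a+L2*np.sin(q[:,0])+L3*np.sin(t)+e*np.cos(t)-r, d+L2*np.cos(q[:,0])+L3*np.cos(t)-e*np.sin(t)-z]
s=least_squares(f,[0,0,400,400,0]);print(s.x.round(1),s.fun.round(1))
d=np.load("scene3.npy");im=capture("scene")[0]; P=depth_pts("scene",d); o=np.array([537,68,0.]);aa=np.array([-0.085,0.9964,0]); b=np.array([-0.9964,-0.085,0])
m=(im.min(2)>140)&(abs((P-o)@aa+63)<62)&(abs((P-o)@b)<75)&(P[...,2]<60)&(d>0)
k,l,st,ce=cv2.connectedComponentsWithStats(m.astype(np.uint8))
for i in range(1,k):
    if st[i,4]>8: w=P[l==i]; print(st[i].tolist(),((w-o)@aa).mean().round(),((w-o)@b).mean().round(),w[:,2].min().round(),w[:,2].max().round())
```

```text
[1.000e-01 2.160e+01 4.371e+02 5.146e+02 8.510e+01] [ 0.1 -0.   0.2 -0.3  0.   0.   0.  -0. ]
[322, 189, 5, 11, 32] -15.0 41.0 2.0 29.0
[301, 196, 12, 10, 76] -51.0 23.0 2.0 21.0
[319, 205, 6, 8, 39] -16.0 3.0 2.0 28.0
[298, 211, 13, 10, 89] -50.0 -19.0 0.0 21.0
[316, 218, 8, 9, 54] -17.0 -32.0 1.0 28.0
```

Run:
```python
from h import *
print(rel([422,-251,112]),rel([422,-251,25.5]))
```

```text
([-104.7, -142.1, -0.9], [0.0, 0.0, 0.0]) ([-104.8, -142.1, 85.6], [0.0, 0.0, 0.0])
```

Request:
apply_moves(
  rows=[
    {"gripper": 0,"dx": -20,"dy": -27,"dz": 0,"wx": 0,"wy": 0,"wz": 0},
    {"gripper": 0,"dx": -50,"dy": -67,"dz": 0,"wx": 0,"wy": 0,"wz": 0},
    {"gripper": 0,"dx": -80,"dy": -108,"dz": 0,"wx": 0,"wy": 0,"wz": 0},
    {"gripper": 0,"dx": -105,"dy": -142,"dz": 5,"wx": 0,"wy": 0,"wz": 0},
    {"gripper": 0,"dx": -105,"dy": -142,"dz": 30,"wx": 0,"wy": 0,"wz": 0},
    {"gripper": 0,"dx": -105,"dy": -142,"dz": 55,"wx": 0,"wy": 0,"wz": 0},
    {"gripper": 0,"dx": -105,"dy": -142,"dz": 72,"wx": 0,"wy": 0,"wz": 0},
    {"gripper": 0,"dx": -105,"dy": -142,"dz": 80,"wx": 0,"wy": 0,"wz": 0},
    {"gripper": 0,"dx": -105,"dy": -142,"dz": 84,"wx": 0,"wy": 0,"wz": 0},
    {"gripper": 0,"dx": -105,"dy": -142,"dz": 85,"wx": 0,"wy": 0,"wz": 0},
  ],
)

```text
t: 14.4
ee_pos: [422.6, -251.7, 26.5]
orientation: [0.676, 0.737, -0.0, 0.0]
contact_force: [0.2, -0.1, -0.9]
grip_width: 0.13
finger_force: 55.0
```

Request:
apply_moves(
  rows=[
    {"gripper": 0,"dx": 0,"dy": 0,"dz": 0.5,"wx": 0,"wy": 0,"wz": 0},
    {"gripper": 0,"dx": 0,"dy": 0,"dz": 1,"wx": 0,"wy": 0,"wz": 0},
  ],
)

```text
t: 14.65
ee_pos: [422.6, -251.8, 25.7]
orientation: [0.676, 0.737, -0.0, 0.001]
contact_force: [-0.8, -0.1, 0.0]
grip_width: 0.131
finger_force: 55.0
```

Down to within about a millimetre. I'm lowering slightly, releasing and lifting.

Request:
apply_moves(
  rows=[
    {"gripper": 0,"dx": 0,"dy": 0,"dz": 0.5,"wx": 0,"wy": 0,"wz": 0},
    {"gripper": 0,"dx": 0,"dy": 0,"dz": 1,"wx": 0,"wy": 0,"wz": 0},
    {"gripper": 44,"dx": 0,"dy": 0,"dz": 1,"wx": 0,"wy": 0,"wz": 0},
    {"gripper": 44,"dx": 0,"dy": 0,"dz": 1,"wx": 0,"wy": 0,"wz": 0},
    {"gripper": 44,"dx": 0,"dy": 0,"dz": 1,"wx": 0,"wy": 0,"wz": 0},
    {"gripper": 44,"dx": 0,"dy": 0,"dz": -5,"wx": 0,"wy": 0,"wz": 0},
    {"gripper": 44,"dx": 0,"dy": 0,"dz": -40,"wx": 0,"wy": 0,"wz": 0},
    {"gripper": 44,"dx": 20,"dy": 0,"dz": -70,"wx": 0,"wy": 0,"wz": 0},
    {"gripper": 44,"dx": 80,"dy": 0,"dz": -70,"wx": 0,"wy": 0,"wz": 0},
    {"gripper": 44,"dx": 134,"dy": 0,"dz": -70,"wx": 0,"wy": 0,"wz": 0},
  ],
)

```text
t: 15.9
ee_pos: [410.8, -117.0, 96.1]
orientation: [0.677, 0.736, 0.0, 0.001]
contact_force: [1.3, 1.1, 0.3]
grip_width: 0.497
finger_force: 0.0
```

Run:
```python
from h import *
for n in("top","scene"):
    im,d=capture(n); P=depth_pts(n,d); x,y,z=P[...,0],P[...,1],P[...,2]
    q=P[(d>0)&(x>355)&(x<470)&(y>-310)&(y<-50)&(z>8)&(z<42)]
    for a in range(-300,-50,20):
        k=abs(q[:,1]-a)<7
        if k.sum()>3: print(n,a,q[k].mean(0).round(1),q[k].min(0).round(1),q[k].max(0).round(1),k.sum())
print(state()["ee_pos"])
```

```text
top -300 [ 427.  -295.8   22.9] [ 417.7 -298.    19.3] [ 436.  -293.5   26. ] 14
top -280 [ 427.4 -279.8   24.1] [ 412.4 -286.9   12.3] [ 441.4 -273.2   31.3] 105
top -260 [ 424.8 -260.3   21.4] [ 418.6 -267.    14.7] [ 430.7 -254.    25.7] 46
top -240 [ 423.1 -239.4   23.4] [ 416.1 -245.9   20.1] [ 428.7 -233.1   26.6] 44
top -220 [ 421.5 -220.4   24.9] [ 416.  -227.    22.6] [ 426.3 -214.    27.7] 38
top -200 [ 419.3 -200.1   25.8] [ 413.5 -206.3   15.8] [ 425.2 -193.4   29.8] 46
top -180 [ 417.5 -179.4   27.2] [ 411.  -185.8   20.2] [ 423.3 -173.    30.5] 47
top -160 [ 420.3 -165.2   29.6] [ 419.1 -166.9   28.4] [ 421.1 -162.8   32.5] 5
top -80 [450.2 -74.4  36.4] [447.1 -74.5  34.8] [453.3 -74.3  37.9] 4
scene -300 [ 433.6 -296.1   21.5] [ 425.5 -299.5   12.4] [ 439.7 -293.4   27.5] 16
scene -280 [ 432.5 -280.4   21. ] [ 418.4 -286.8    8.2] [ 441.6 -273.4   28.7] 68
scene -260 [ 426.9 -259.9   19.3] [ 417.3 -266.6   11.6] [ 431.4 -253.1   24.4] 37
scene -240 [ 425.2 -239.8   20.7] [ 416.9 -246.3   12.6] [ 429.7 -233.2   25.4] 36
scene -220 [ 423.6 -220.2   22.2] [ 415.8 -227.    11.4] [ 428.2 -213.1   27.8] 34
scene -200 [ 421.9 -199.9   23.5] [ 415.3 -206.9   12.1] [ 427.5 -193.2   28.4] 34
scene -180 [ 419.8 -180.4   25.4] [ 412.  -186.8   17.3] [ 423.9 -174.1   29. ] 33
scene -160 [ 417.4 -160.3   26.3] [ 409.  -166.9   17.5] [ 422.6 -153.1   31.2] 36
scene -140 [ 415.8 -139.9   27.9] [ 406.6 -146.7   19.6] [ 420.6 -133.1   32.1] 38
scene -120 [ 414.  -120.    29.1] [ 405.4 -126.7   20.4] [ 418.6 -113.2   34.4] 38
scene -100 [ 412.3 -100.4   30.6] [ 402.6 -106.8   22.9] [417.3 -94.1  35. ] 38
scene -80 [410.9 -78.5  30.9] [360.3 -87.    8.1] [454.9 -73.   37.3] 139
[ 409.12333587 -113.63861443   94.88155243]
```

Run:
```python
from h import *
print(rel([412.5,-117,28]))
```

```text
([-3.8, 3.2, 66.9], [0.0, 0.0, 0.0])
```

Request:
apply_moves(
  rows=[
    {"gripper": 44,"dx": -4,"dy": 3,"dz": 20,"wx": 0,"wy": 0,"wz": 0},
    {"gripper": 44,"dx": -4,"dy": 3,"dz": 45,"wx": 0,"wy": 0,"wz": 0},
    {"gripper": 44,"dx": -4,"dy": 3,"dz": 60,"wx": 0,"wy": 0,"wz": 0},
    {"gripper": 44,"dx": -4,"dy": 3,"dz": 66,"wx": 0,"wy": 0,"wz": 0},
    {"gripper": 0,"dx": -4,"dy": 3,"dz": 67,"wx": 0,"wy": 0,"wz": 0},
    {"gripper": 0,"dx": -4,"dy": 3,"dz": 67,"wx": 0,"wy": 0,"wz": 0},
    {"gripper": 0,"dx": -4,"dy": 3,"dz": 67,"wx": 0,"wy": 0,"wz": 0},
    {"gripper": 0,"dx": -4,"dy": 3,"dz": 67,"wx": 0,"wy": 0,"wz": 0},
    {"gripper": 0,"dx": -4,"dy": 3,"dz": 67,"wx": 0,"wy": 0,"wz": 0},
    {"gripper": 0,"dx": -4,"dy": 3,"dz": 67,"wx": 0,"wy": 0,"wz": 0},
  ],
  grip_force=60,
)

```text
t: 17.25
ee_pos: [414.5, -122.0, 28.7]
orientation: [0.676, 0.737, 0.0, 0.0]
contact_force: [-0.9, 0.7, 6.3]
grip_width: 0.126
finger_force: 60.0
```

Request:
apply_moves(
  rows=[
    {"gripper": 0,"dx": 0,"dy": 0,"dz": -15,"wx": 0,"wy": 0,"wz": 0},
    {"gripper": 0,"dx": -10,"dy": 2,"dz": -50,"wx": 0,"wy": 0,"wz": 0},
    {"gripper": 0,"dx": -35,"dy": 5,"dz": -90,"wx": 0,"wy": 0,"wz": 8},
    {"gripper": 0,"dx": -60,"dy": 9,"dz": -130,"wx": 0,"wy": 0,"wz": 17},
    {"gripper": 0,"dx": -85,"dy": 12,"dz": -170,"wx": 0,"wy": 0,"wz": 26},
    {"gripper": 0,"dx": -110,"dy": 16,"dz": -210,"wx": 0,"wy": 0,"wz": 36},
    {"gripper": 0,"dx": -135,"dy": 20,"dz": -240,"wx": 0,"wy": 0,"wz": 46},
    {"gripper": 0,"dx": -160,"dy": 23,"dz": -260,"wx": 0,"wy": 0,"wz": 56},
    {"gripper": 0,"dx": -175,"dy": 25,"dz": -271,"wx": 0,"wy": 0,"wz": 66},
    {"gripper": 0,"dx": -181,"dy": 25,"dz": -271,"wx": 0,"wy": 0,"wz": 74},
  ],
)

```text
t: 18.5
ee_pos: [454.7, -300.9, 301.1]
orientation: [0.984, 0.179, 0.001, 0.001]
contact_force: [0.5, 0.1, -0.6]
grip_width: 0.124
finger_force: 60.0
```

Request:
apply_moves(
  rows=[
    {"gripper": 0,"dx": 0,"dy": 0,"dz": 0,"wx": 0,"wy": 0,"wz": 4},
    {"gripper": 0,"dx": 0,"dy": 0,"dz": 0,"wx": 0,"wy": 0,"wz": 4},
    {"gripper": 0,"dx": 0,"dy": 0,"dz": 0,"wx": 0,"wy": 0,"wz": 4},
  ],
)

```text
t: 18.88
ee_pos: [454.4, -299.7, 299.5]
orientation: [0.989, 0.148, 0.0, 0.0]
contact_force: [0.4, 0.7, -0.8]
grip_width: 0.127
finger_force: 60.0
```

Run:
```python
from h import *
s=state();print(s["q"].round(3),s["ee_pos"],s["orientation"],s["grip_width"]*88)
inhand(-190,60)
```

```text
[-0.801  0.079  1.636  0.     1.427  0.473] [ 454.43275295 -299.70937362  299.48764663] [9.89012964e-01 1.47828809e-01 9.16071442e-06 8.29680604e-06] 11.161905759626622
top 1347
-115 [-111.7   -7.3    8.7] zmin 3.1 y -9.0 -1.4 40
-100 [-99.9  -4.1   5.4] zmin 1.9 y -9.2 4.4 134
-85 [-85.1  -4.    4.3] zmin 0.8 y -8.9 3.4 132
-70 [-70.1  -3.9   3.2] zmin -0.4 y -8.7 3.8 130
-55 [-59.   -3.7   1.8] zmin -0.9 y -8.5 3.5 54
-10 [ -6.2 -22.1   2.2] zmin -5.0 y -23.0 -20.8 14
35 [36.  -1.4 -5.2] zmin -8.3 y -43.5 41.9 151
50 [47.3 -5.5  0.1] zmin -9.3 y -48.1 43.8 590
scene 1592
-160 [-158.   -12.1   16.7] zmin 10.4 y -15.4 -6.8 25
-25 [-22.2   4.1  -1.5] zmin -2.2 y 2.3 5.7 3
-10 [-7.4 -2.2 -8.8] zmin -24.9 y -21.8 12.5 45
5 [ 8.8 -1.5 -8.6] zmin -25.0 y -22.9 22.5 352
20 [19.1  0.2 -4. ] zmin -18.5 y -15.2 19.7 41
35 [36.4 -0.3 -5.3] zmin -7.1 y -45.4 37.0 36
50 [48.2 -0.5  9.3] zmin -7.7 y -45.9 46.8 1028
```

Request:
apply_moves(
  rows=[
    {"gripper": 0,"dx": 0,"dy": 0,"dz": 0,"wx": 0,"wy": 8,"wz": 0},
    {"gripper": 0,"dx": 0,"dy": 0,"dz": 0,"wx": 0,"wy": 16,"wz": 0},
    {"gripper": 0,"dx": 0,"dy": 0,"dz": 0,"wx": 0,"wy": 24,"wz": 0},
  ],
)

```text
t: 19.35
ee_pos: [454.7, -299.9, 299.8]
orientation: [0.967, 0.144, 0.208, -0.03]
contact_force: [0.1, -0.2, -0.8]
grip_width: 0.128
finger_force: 60.0
```

Run:
```python
from h import *
s=state();print(s["q"].round(4).tolist(),s["ee_pos"],s["orientation"])
# model check
q=s["q"]; t=q[1]+q[2]; Ry=lambda a:R.from_euler('y',a); Rz=lambda a:R.from_euler('z',a)
M=Rz(q[0])*Ry(t)*Rz(q[3])*Ry(q[4])*Rz(q[5]+np.pi/2); print(M.as_quat().round(3))
w=Rz(q[0]).apply([437.1*np.sin(q[1])+514.6*np.sin(t)+85.1*np.cos(t),118,21.6+437.1*np.cos(q[1])+514.6*np.cos(t)-85.1*np.sin(t)])
zt=M.as_matrix()[:,2]
# ee = w + [0,0,Lt] + Lt*zt
v=np.array(s["ee_pos"])-w; A=zt+[0,0,1]; print("Lt",(v@A)/(A@A),"resid",(v-A*(v@A)/(A@A)).round(1))
```

```text
[-1.0274, -0.0593, 1.8267, 0.4271, 1.2888, 0.144] [ 454.74866694 -299.87044481  299.81603394] [ 0.96694707  0.14447224  0.207929   -0.03011102]
[ 0.967  0.144  0.208 -0.03 ]
Lt 291.90927959424215 resid [-0.1  0.2  0.1]
```

```bash
cat >> h.py <<'E'
from scipy.optimize import least_squares
Ry=lambda a:R.from_euler('y',a); Rz=lambda a:R.from_euler('z',a)
def fk(q):
    t=q[1]+q[2]; M=Rz(q[0])*Ry(t)*Rz(q[3])*Ry(q[4])*Rz(q[5]+np.pi/2)
    w=Rz(q[0]).apply([437.1*np.sin(q[1])+514.6*np.sin(t)+85.1*np.cos(t),118,313.5+437.1*np.cos(q[1])+514.6*np.cos(t)-85.1*np.sin(t)])
    return w+291.9*M.as_matrix()[:,2],M
lo=np.array([-2.99,-.89,.3,-1.14,0.0,-3.12]);hi=np.array([2.99,2.07,2.58,4.28,2.63,3.12])
def ik(p,Rt,q0):
    Rt=R.from_matrix(Rt)
    f=lambda q:np.r_[(fk(q)[0]-p)/100,(Rt.inv()*fk(q)[1]).as_rotvec()]
    s=least_squares(f,np.clip(q0,lo+.01,hi-.01),bounds=(lo,hi)); return s.x,abs(s.fun).max()
def upR(fyaw,tilt=4.1):
    f=np.array([np.cos(np.radians(fyaw)),np.sin(np.radians(fyaw)),0]); c,s=np.cos(np.radians(tilt)),np.sin(np.radians(tilt))
    return frame(f*c+[0,0,-s],[-(-f[1]),-f[0],0])
E
python3 - <<'E'
from h import *
s=state(); M=R.from_quat(s["orientation"])
print(upR(17).round(2))
for F in(0,17,35):
    q=np.array(s["q"])
    for w in(30,62):
        q,e=ik(np.array(s["ee_pos"]),(M*Ry(np.radians(w))).as_matrix(),q); print("tilt",w,q.round(2),e.round(4))
    for z in(320,260,186):
        q,e=ik(np.array([445,-369,z]),upR(F),q); print(F,z,q.round(2),e.round(4))
# upR(17) relative
print(rel([445,-369,320],upR(17)))
E
```

```text
[[ 0.07  0.29  0.95]
 [ 0.02 -0.96  0.29]
 [ 1.    0.   -0.07]]
tilt 30 [-1.29 -0.05  2.03  0.98  1.35 -0.34] 0.0
tilt 62 [-1.42  0.23  2.12  1.42  1.63 -0.79] 0.0
0 320 [-1.48  0.13  2.17  1.58  1.45 -0.73] 0.0
0 260 [-1.48  0.28  2.17  1.6   1.46 -0.88] 0.0
0 186 [-1.48  0.49  2.14  1.62  1.46 -1.06] 0.0
tilt 30 [-1.29 -0.05  2.03  0.98  1.35 -0.34] 0.0
tilt 62 [-1.42  0.23  2.12  1.42  1.63 -0.79] 0.0
17 320 [-1.47  0.29  1.97  1.39  1.67 -0.7 ] 0.0
17 260 [-1.47  0.42  1.97  1.38  1.65 -0.83] 0.0
17 186 [-1.47  0.59  1.94  1.37  1.62 -0.97] 0.0
tilt 30 [-1.29 -0.05  2.03  0.98  1.35 -0.34] 0.0
tilt 62 [-1.42  0.23  2.12  1.42  1.63 -0.79] 0.0
35 320 [-1.41  0.45  1.73  1.24  1.89 -0.68] 0.0
35 260 [-1.41  0.56  1.73  1.21  1.85 -0.79] 0.0
35 186 [-1.41  0.7   1.71  1.18  1.81 -0.9 ] 0.0
([-18.7, 63.3, -30.4], [0.09, 61.64, 0.07])
```

Request:
apply_moves(
  rows=[
    {"gripper": 0,"dx": 0,"dy": 0,"dz": -5,"wx": 0,"wy": 7,"wz": 0},
    {"gripper": 0,"dx": -2,"dy": 5,"dz": -12,"wx": 0,"wy": 15,"wz": 0},
    {"gripper": 0,"dx": -5,"dy": 10,"dz": -20,"wx": 0,"wy": 23,"wz": 0},
    {"gripper": 0,"dx": -8,"dy": 18,"dz": -25,"wx": 0,"wy": 31,"wz": 0},
    {"gripper": 0,"dx": -11,"dy": 27,"dz": -30,"wx": 0,"wy": 39,"wz": 0},
    {"gripper": 0,"dx": -14,"dy": 36,"dz": -30,"wx": 0,"wy": 47,"wz": 0},
    {"gripper": 0,"dx": -17,"dy": 45,"dz": -30,"wx": 0,"wy": 54,"wz": 0},
    {"gripper": 0,"dx": -19,"dy": 54,"dz": -30,"wx": 0,"wy": 61.6,"wz": 0},
    {"gripper": 0,"dx": -19,"dy": 63,"dz": -30,"wx": 0,"wy": 61.6,"wz": 0},
    {"gripper": 0,"dx": -19,"dy": 63,"dz": -30,"wx": 0,"wy": 61.6,"wz": 0},
  ],
)

```text
t: 20.6
ee_pos: [444.9, -369.5, 319.3]
orientation: [0.727, 0.109, 0.671, -0.099]
contact_force: [-0.3, -0.1, -0.6]
grip_width: 0.126
finger_force: 60.0
```

Request:
apply_moves(
  rows=[
    {"gripper": 0,"dx": 0,"dy": 0,"dz": 0,"wx": 0,"wy": 0,"wz": 0},
    {"gripper": 0,"dx": 0,"dy": 0,"dz": 0,"wx": 0,"wy": 0,"wz": 0},
  ],
)

```text
t: 20.85
ee_pos: [444.8, -368.5, 319.8]
orientation: [0.726, 0.109, 0.672, -0.099]
contact_force: [-0.2, -0.2, -0.8]
grip_width: 0.123
finger_force: 60.0
```

Run:
```python
from h import *
s=state();print(s["q"].round(3),s["ee_pos"],rel([445,-369,320],upR(17)))
for n in("scene","top"):
    im,d=capture(n); cv2.imwrite(f"pics/{n}4.png",im); P=depth_pts(n,d); x,y,z=P[...,0],P[...,1],P[...,2]
    p=s["ee_pos"]
    m=(d>0)&(abs(x-p[0])<70)&(abs(y-p[1])<70)
    for a in range(90,400,15):
        k=m&(abs(z-a)<7)
        if k.sum()>3: q=P[k]; print(n,a,q.mean(0).round(1),q.min(0).round(),q.max(0).round(),k.sum())
a=cv2.imread("pics/scene4.png");b=cv2.imread("pics/top4.png")
cv2.imwrite("pics/both4.png",np.hstack([cv2.resize(a[0:200,60:260],(400,400)),cv2.resize(b[150:350,300:500],(400,400))]))
```

```text
[-1.467  0.286  1.969  1.389  1.669 -0.702] [ 444.82268352 -368.52150254  319.77657983] ([0.2, 0.5, 0.0], [0.05, 0.37, 0.12])
scene 90 [ 446.7 -369.    90.2] [ 419. -395.   83.] [ 473. -342.   97.] 209
scene 105 [ 446.4 -368.8  102.3] [ 417. -397.   98.] [ 473. -342.  106.] 159
scene 150 [ 455.3 -361.2  151.8] [ 439. -380.  145.] [ 462. -352.  157.] 59
scene 165 [ 451.2 -363.6  163.3] [ 437. -380.  158.] [ 461. -354.  172.] 85
scene 180 [ 450.  -364.6  180.6] [ 441. -371.  173.] [ 455. -361.  187.] 39
scene 195 [ 449.8 -365.   194.8] [ 441. -372.  188.] [ 455. -361.  202.] 42
scene 210 [ 450.6 -364.9  209.8] [ 440. -372.  203.] [ 455. -360.  217.] 45
scene 225 [ 450.3 -364.8  224.7] [ 441. -372.  218.] [ 454. -360.  232.] 49
scene 240 [ 450.2 -364.8  240.3] [ 439. -371.  234.] [ 455. -361.  246.] 45
scene 255 [ 450.7 -364.9  255.2] [ 441. -372.  248.] [ 455. -360.  262.] 51
scene 270 [ 450.9 -364.7  270.3] [ 442. -373.  264.] [ 455. -359.  277.] 56
scene 285 [ 433.7 -359.5  286.5] [ 375. -373.  278.] [ 455. -301.  292.] 70
scene 300 [ 400.7 -362.9  300.4] [ 375. -438.  293.] [ 455. -
[... 963 characters left out ...]
33.] [ 454. -358.  247.] 55
top 255 [ 448.  -361.1  255.8] [ 441. -369.  248.] [ 454. -358.  262.] 54
top 270 [ 446.9 -360.3  269.6] [ 440. -365.  263.] [ 453. -357.  277.] 51
top 285 [ 408.3 -364.8  287.2] [ 376. -401.  278.] [ 452. -300.  292.] 36
top 300 [ 386.4 -361.4  301.9] [ 375. -401.  293.] [ 403. -299.  307.] 227
top 315 [ 400.6 -365.9  315.6] [ 375. -412.  308.] [ 441. -299.  322.] 452
top 330 [ 409.  -369.6  330.9] [ 375. -399.  323.] [ 436. -299.  337.] 1030
top 345 [ 385.1 -351.2  346.9] [ 375. -394.  338.] [ 412. -299.  352.] 424
top 360 [ 440.6 -347.4  363.3] [ 375. -381.  353.] [ 484. -299.  367.] 2027
top 375 [ 441.4 -346.3  368.4] [ 430. -374.  368.] [ 457. -321.  369.] 73
```

View pics/both4.png

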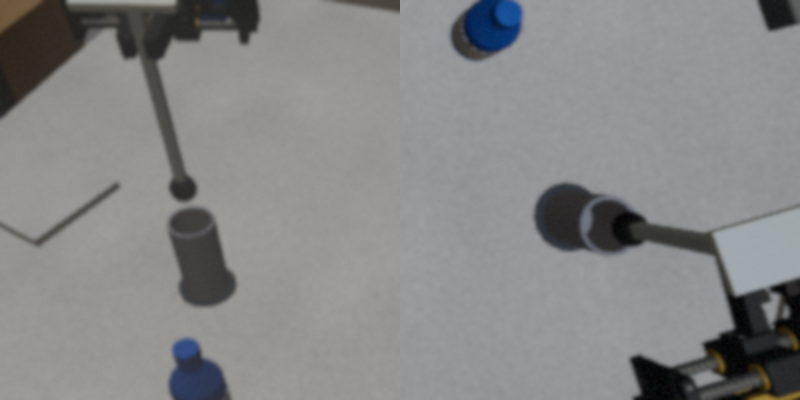

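The scene half shows the rake hanging upright, blade up, with its knob (182,187) just above the cup mouth (192,222). Top half: knob (628,228) over the cup. I'm shifting by (-2.5,-2) mm and lowering it.

Request:
apply_moves(
  rows=[
    {"gripper": 0,"dx": 0,"dy": 1.2,"dz": -3,"wx": 0,"wy": 0,"wz": 0},
    {"gripper": 0,"dx": -10,"dy": 1.2,"dz": -2.3,"wx": 0,"wy": 0,"wz": 0},
    {"gripper": 0,"dx": -25,"dy": 1.2,"dz": -1.2,"wx": 0,"wy": 0,"wz": 0},
    {"gripper": 0,"dx": -40,"dy": 1.2,"dz": -0.1,"wx": 0,"wy": 0,"wz": 0},
    {"gripper": 0,"dx": -55,"dy": 1.2,"dz": 0.9,"wx": 0,"wy": 0,"wz": 0},
    {"gripper": 0,"dx": -70,"dy": 1.2,"dz": 2,"wx": 0,"wy": 0,"wz": 0},
    {"gripper": 0,"dx": -85,"dy": 1.2,"dz": 3.1,"wx": 0,"wy": 0,"wz": 0},
    {"gripper": 0,"dx": -100,"dy": 1.2,"dz": 4.2,"wx": 0,"wy": 0,"wz": 0},
    {"gripper": 0,"dx": -112,"dy": 1.2,"dz": 5,"wx": 0,"wy": 0,"wz": 0},
    {"gripper": 0,"dx": -120,"dy": 1.2,"dz": 5.6,"wx": 0,"wy": 0,"wz": 0},
  ],
)

```text
t: 22.2
ee_pos: [441.5, -371.0, 198.0]
orientation: [0.726, 0.108, 0.672, -0.1]
contact_force: [0.7, -0.0, -0.8]
grip_width: 0.126
finger_force: 60.0
```

Request:
apply_moves(
  rows=[
    {"gripper": 0,"dx": -2,"dy": 0,"dz": 0.1,"wx": 0,"wy": 0,"wz": 0},
    {"gripper": 0,"dx": -4,"dy": 0,"dz": 0.3,"wx": 0,"wy": 0,"wz": 0},
    {"gripper": 0,"dx": -6,"dy": 0,"dz": 0.4,"wx": 0,"wy": 0,"wz": 0},
    {"gripper": 0,"dx": -8,"dy": 0,"dz": 0.6,"wx": 0,"wy": 0,"wz": 0},
    {"gripper": 0,"dx": -8,"dy": 0,"dz": 0.6,"wx": 0,"wy": 0,"wz": 0},
  ],
)

```text
t: 22.82
ee_pos: [441.5, -371.0, 190.8]
orientation: [0.726, 0.108, 0.672, -0.1]
contact_force: [-0.6, -0.3, -0.4]
grip_width: 0.125
finger_force: 60.0
```

Request:
apply_moves(
  rows=[
    {"gripper": 0,"dx": -1,"dy": 0,"dz": 0.1,"wx": 0,"wy": 0,"wz": 0},
    {"gripper": 0,"dx": -2,"dy": 0,"dz": 0.1,"wx": 0,"wy": 0,"wz": 0},
    {"gripper": 0,"dx": -3,"dy": 0,"dz": 0.2,"wx": 0,"wy": 0,"wz": 0},
    {"gripper": 0,"dx": -3,"dy": 0,"dz": 0.2,"wx": 0,"wy": 0,"wz": 0},
  ],
)

```text
t: 23.32
ee_pos: [441.5, -371.0, 187.7]
orientation: [0.726, 0.108, 0.672, -0.1]
contact_force: [0.7, 0.2, -1.4]
grip_width: 0.127
finger_force: 60.0
```

Request:
apply_moves(
  rows=[
    {"gripper": 0,"dx": -1,"dy": 0,"dz": 0.1,"wx": 0,"wy": 0,"wz": 0},
    {"gripper": 0,"dx": -2,"dy": 0,"dz": 0.1,"wx": 0,"wy": 0,"wz": 0},
    {"gripper": 0,"dx": -2,"dy": 0,"dz": 0.1,"wx": 0,"wy": 0,"wz": 0},
  ],
)

```text
t: 23.7
ee_pos: [441.5, -371.5, 187.3]
orientation: [0.725, 0.108, 0.673, -0.099]
contact_force: [-0.5, -0.4, 7.4]
grip_width: 0.127
finger_force: 60.0
```

Request:
apply_moves(
  rows=[
    {"gripper": 0,"dx": 0.8,"dy": 0,"dz": 0,"wx": 0,"wy": 0,"wz": 0},
    {"gripper": 30,"dx": 0.8,"dy": 0,"dz": 0,"wx": 0,"wy": 0,"wz": 0},
    {"gripper": 50,"dx": 0.8,"dy": 0,"dz": 0,"wx": 0,"wy": 0,"wz": 0},
    {"gripper": 70,"dx": 0.8,"dy": 0,"dz": 0,"wx": 0,"wy": 0,"wz": 0},
    {"gripper": 70,"dx": 0.8,"dy": 0,"dz": 0,"wx": 0,"wy": 0,"wz": 0},
    {"gripper": 70,"dx": 0.8,"dy": 0,"dz": 0,"wx": 0,"wy": 0,"wz": 0},
    {"gripper": 70,"dx": 0.8,"dy": 0,"dz": -5,"wx": 0,"wy": 0,"wz": 0},
    {"gripper": 70,"dx": 0.8,"dy": 0,"dz": -20,"wx": 0,"wy": 0,"wz": 0},
    {"gripper": 70,"dx": 0.8,"dy": 0,"dz": -40,"wx": 0,"wy": 0,"wz": 0},
    {"gripper": 70,"dx": 0.8,"dy": 0,"dz": -65,"wx": 0,"wy": 0,"wz": 0},
  ],
)

```text
t: 24.95
ee_pos: [378.2, -390.2, 191.7]
orientation: [0.726, 0.108, 0.672, -0.1]
contact_force: [-0.9, -0.2, -0.1]
grip_width: 0.796
finger_force: 0.0
```

Request:
apply_moves(
  rows=[
    {"gripper": 70,"dx": 0,"dy": 0,"dz": -30,"wx": 0,"wy": 0,"wz": 0},
    {"gripper": 70,"dx": 0,"dy": 0,"dz": -60,"wx": 0,"wy": 0,"wz": 0},
    {"gripper": 70,"dx": 0,"dy": 0,"dz": -60,"wx": 0,"wy": 0,"wz": 0},
    {"gripper": 70,"dx": 0,"dy": 0,"dz": -60,"wx": 0,"wy": 0,"wz": 0},
  ],
)

```text
t: 25.45
ee_pos: [322.0, -407.3, 196.1]
orientation: [0.726, 0.108, 0.672, -0.1]
contact_force: [0.1, -0.0, 0.2]
grip_width: 0.791
finger_force: 0.0
```

Run:
```python
from h import *
s=state();print(s["ee_pos"],s["contact_force"])
ims=[]
for n in("scene","top"):
    im,d=capture(n); ims.append(im); P=depth_pts(n,d); x,y,z=P[...,0],P[...,1],P[...,2]
    m=(d>0)&(abs(x-445)<60)&(abs(y+369)<60)
    for a in range(110,260,15):
        k=m&(abs(z-a)<7)
        if k.sum()>3: q=P[k]; print(n,a,q.mean(0).round(1),k.sum())
cv2.imwrite("pics/end.png",np.hstack([cv2.resize(ims[0][40:300,100:440],(400,306)),cv2.resize(ims[1][120:380,60:400],(400,306))]))
```

```text
[ 322.02140108 -407.32631736  196.14008946] [ 0.087912   -0.00618098  0.17263174]
scene 110 [ 453.  -366.3  106.4] 85
scene 125 [ 469.7 -364.   125.1] 32
scene 140 [ 473.7 -363.5  140.2] 31
scene 155 [ 478.5 -363.1  155. ] 32
scene 170 [ 482.4 -363.   169.8] 35
scene 185 [ 487.6 -362.7  180.1] 9
scene 215 [ 500.4 -329.1  220.6] 29
scene 230 [ 496.1 -358.9  225.8] 283
top 110 [ 444.  -365.7  105.6] 178
top 125 [ 463.8 -361.1  125.1] 29
top 140 [ 468.  -360.7  140. ] 34
top 155 [ 472.7 -359.9  155. ] 36
top 170 [ 475.7 -359.8  169.7] 31
top 185 [ 479.  -359.6  185.2] 31
top 200 [ 482.2 -361.1  200. ] 21
top 215 [ 495.1 -333.1  218.6] 47
top 230 [ 495.4 -356.   226.2] 629
```

View pics/end.png

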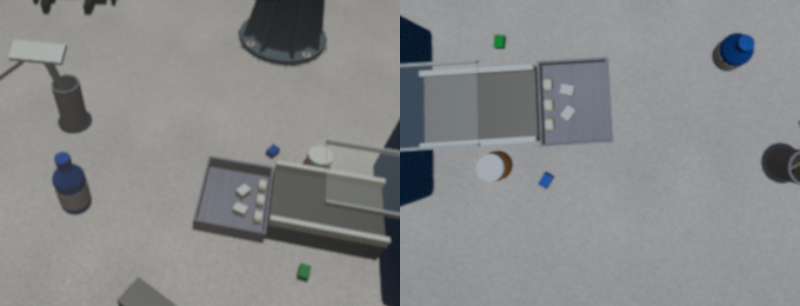

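The rake stands in the cup leaning about 0.26 rad, under the 0.5 limit. All five pieces are in the tray: scene half (243,190), (240,209), (262,186), (260,200), (258,215). The bystanders have not moved. Handing in.

```bash
python3 -c "
from plant import *
print(finish_job())"
```

```text
the job is handed in; nothing more can be done
None
```

The job is handed in: at my last look all five pieces were in the drop tray, the rake stood knob-down in the cup (leaning about 0.26 rad), and the bottle, jar and slide box looked to be where they started; no verdict came back.

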